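# Release and set the board stage on the inspection rail

### The job

The stage that carries the circuit board is held on its rail by a brake. With the fingertips, press the black pad in the middle of the stage to free the brake, keep it pressed while you ease the stage along the rail until it rests against the stop block with the upright ball-headed pin, without ramming it, then let the pad spring up and take the hand away. Grasp nothing, never shove the stage along while its brake is on, and leave the other things on the bench where they are.

Things in the scene. Friction and masses are not known exactly. Their poses are not given: they have to be found in the camera images.
- rail: Fixed aluminium rail on the bench: base plate 75 x 400 x 10 mm, two steel guide rods, end blocks up to 44 mm high. Origin: centre of its underside, at bench height. y axis along the rail (the stage slides along it), z up, x across the rail, roughly away from the robot. Turned up to 0.3 rad either way.
- stage_mid (a point): Point on the stage's middle, 52 mm above the bench; travels with the stage. The stage is an aluminium saddle, 66 mm across and 90 mm along the rail (end faces 45 mm from this point), captive on it, with two shoulders 21 mm long, tops 64 mm above the bench, and the pad in the 48 mm gap between. Behind it (+x of the rail) a table with the board, 33 to 87 mm off, up to 64 mm high.
- pad_top (a point): Centre of the top face of the black pad in the middle of the stage, 44 mm along the rail by 40 mm across; at rest 52 mm above the bench and 12 mm below the shoulders' tops. The point goes down with the pad.
- pad (a joint): How far the pad is pressed, m: 0 at rest (brake on), 0.008 at the bottom. The brake lets go by 0.0015; about 0.004 is a good working depth. A spring: about 12 N starts it, 13.5 N at 0.004, 15 N at the bottom, rigid beyond. It springs up when released.
- stage (a joint): Position of the stage along the rail, m: 0 at the rail's middle, growing along the rail's +y axis. Brake freed, it moves with 1 to 2 N, and a fingertip pressing the pad drags it along; brake on, it holds against 12 N or more.
- pin_stop: Target stop: fixed dark steel block across the rail, 66 mm across, 20 mm along the rail, top 46 mm above the bench, bearing an upright steel pin with a 22 mm ball, up to 85 mm. Origin: centre of its underside, 10 mm above the bench; axes as the rail's. At either end of the rail, 130 to 165 mm from its middle. The stage rests against it when stage_mid is 55 mm from it along the rail.
- plain_stop: The other stop: the same fixed block without a pin, at the other end of the rail, origin as for the first. Not to be used.
- sfp_module_1: A silver plug-in transceiver, 14 x 59 x 13 mm, lying in front of the rail. Loose; leave it alone. Origin: centre of its underside.
- usb_stick: A black USB stick, 17 x 51 x 9 mm, lying in front of the rail. Loose; leave it alone. Origin: centre of its underside.
- attenuator_1: A small brass and steel barrel, 11 x 32 x 10 mm, lying in front of the rail. Loose; leave it alone. Origin: centre of its underside.
- screw_jar: A white-lidded jar of screws, 46 mm across, 54 mm tall, behind the rail. Loose; leave it alone. Origin: centre of its underside.
- torque_wrench: A small blue-handled wrench, 22 x 122 x 16 mm, on the left. Loose; leave it alone. Origin: centre of its underside.

How it is judged:
By the outcome, as a careful person would: the job done as asked, in the order asked, and still so for the second after the job is handed in, with the robot touching nothing.
It also fails if it takes over 32 s, if anything falls off the work surface, if the arm or the gripper's body presses on something with over 40 N, if the wrist force passes 120 N, or if a joint passes its speed limit or range.

### The arm

A 6-joint arm with a two-finger parallel gripper is mounted at the origin on the work surface; the furniture and walls round the work are solid. World frame = base frame: x ahead of the robot, y to its left, z up, the work surface at z = 0. Lengths are in m, angles in rad, forces in N, time in s.
With the tool pointing down it reaches from about 0.25 to 0.725 m from the base axis. Payload 9.7 kg.
Tool frame: the origin (TCP) lies midway between the tips of the shut fingers; the grasp point (between the pads) lies behind it (env.hold_point_z is the z of the grasp point in the tool frame, in m); z points along the fingers, y is the line along which they close (so a half turn about z gives the same grasp; the last joint's range is limited). The gripper opens to 85 mm and grips with 20 to 120 N. Pads are 22 mm wide; open, the fingers measure 114 mm over their backs; the gripper's body (76 mm by 85 mm) begins 54 mm behind the grasp point. The pads swing forward as they close: fully open they stand 13 mm farther back than shut.
Start: joints at [-1.216, 0.087, 0.176, 1.66, 0, 1.571], TCP at [0.191, -0.516, 0.231] pointing down, gripper open.
Joint ranges: [-3.13, 3.13], [-0.85, 1.81], [-1.15, 1.24], [-2.2, 2.28], [-1.44, 1.52], [-3.14, 3.14]. Speed limits (rad/s): [2.22, 2.22, 2.57, 3.14, 3.14, 3.14].

### API

Orientations are given as [roll, pitch, yaw] about the fixed x, y, z axes, in that order (R = Rz(yaw) Ry(pitch) Rx(roll)).
In Python, from bench import env gives the robot as it stands.
- The arm moves only by the tool step_arm, never from a script. Its argument "steps" is a list of rows, each a list of 3 entries, a list of its own where there are three numbers: the shift along the tool's x, y, z in mm, then the turn, a rotation vector about the tool's x, y, z in degrees, then the finger opening in mm, from 0 to 85.4. A call has 1 to 8 rows; each row is the pose to reach, as a shift and turn from the pose commanded when the call began, along the tool's axes at that moment; what a row does not reach only later rows make up. A row lasts 1/8 s, in which the tool goes at most 62.5 mm and 10.7 degrees, less where a joint would pass 70% of its speed; a pose out of reach is approached as far as the arm can. A call with a gripper value outside its range is refused whole. The fingers move at their own pace and stop on an object; "newtons" is the grip in N (left out, the last holds). Time passes only in rows, so rows that repeat a pose let the fingers close. It gives the time, the measured TCP pose, the force, the opening and the grip force at its end, in the units of the state.
- env.observe(): the state, without advancing time (a new reading comes with each control period).
- env.capture(name): name is "scene" or "side" or "wrist"; returns the picture (400x640x3 uint8, red, green, blue); there is no depth.
- env.get_calibration(name): a dict with "fx", "fy", "cx", "cy" (pixels), "xyz" and "attitude" of the camera in the world. Camera axes: x right, y up, looking along -z (the intrinsics and any distortion apply to the point x, -y, -z); pixel columns grow to the right and rows downward; lengths in m; the calibration is good to about 2 mm. A picture is of the moment at which its call begins: read the wrist's pose just before it. get_calibration takes no time and is no camera call; for the wrist camera it gives the pose at the moment of the call.
- env.close_job(): hands the job in; it is judged then, once.
The state is a dict: "t": time; "joint_pos": joint angles; "qvel": joint speeds; "tau": joint torques, N m; "eef_pos": TCP position; "ee_rot": TCP orientation; "force": force on the tool from outside, world axes, zero at the start; "wrist_torque": the same for the moment, N m; "gripper_width": finger opening in m; "grip_force": force on a finger pad.
Only numpy, scipy, OpenCV 4.12 (cv2) and the standard library are available. Lean on these libraries where they do the work, as an engineer would, in place of code of your own. Each camera call takes 0.05 s, during which the arm holds its last target. There are 200 camera calls.

## Working session

There is one attempt and no reset: what is moved stays moved. The work goes in short steps, Python scripts to look and compute and a tool call to move; the robot and the scene stay as the last step left them, time stands still between calls to the robot, and variables do not carry over. Pictures are saved under pics/ and viewed, at most 10 in all, crops included, and the job is handed in when it is done.

Besides the shell and the picture viewer there is one more tool, called after ">>>" as name(argument=value, ...) on one line, values as JSON. step_arm: Moves the arm, as the interface text tells. Its arguments: {"type":"object","properties":{"steps":{"type":"array","items":{"type":"array"}},"newtons":{"type":"number"}},"required":["steps"]}

```bash
mkdir -p pics; python3 - <<'E'
from bench import env
import cv2
for n in ("scene","side"):
    im=env.capture(n); cv2.imwrite(f"pics/{n}0.png",im[:,:,::-1]); print(n,env.get_calibration(n))
print(env.observe(),env.hold_point_z)
E
```

```text
scene {'fx': 389.30703216602285, 'fy': 389.30703216602285, 'cx': 326.62656368701704, 'cy': 199.9036561701904, 'xyz': array([ 0.13877838, -0.2799736 ,  0.76099312]), 'attitude': array([ 0.64147117, -0.01460552, -0.83954073])}
side {'fx': 392.7398052366469, 'fy': 392.7398052366469, 'cx': 312.3912143119567, 'cy': 195.87218461958886, 'xyz': array([ 0.40533513, -0.78342499,  0.48360007]), 'attitude': array([ 1.12122054, -0.00711304, -0.15761583])}
{'t': 0.1, 'joint_pos': array([-1.21598962e+00,  8.74074156e-02,  1.75197800e-01,  1.65980962e+00,
        2.42771729e-05,  1.57082539e+00]), 'qvel': array([ 3.72946154e-05,  6.85252049e-04,  3.05698822e-03,  8.71784843e-04,
       -1.14362752e-03,  6.20054331e-04]), 'tau': array([-9.66845764e-04, -5.21560800e+01,  4.65655160e+01,  1.60967465e-02,
       -3.54206418e-05,  1.11446144e-05]), 'eef_pos': array([ 0.19100681, -0.51553851,  0.23064469]), 'ee_rot': array([-3.14036975e+00, -2.42416111e-05,  3.54777611e-01]), 'force': array([ 0.37919102, -0.46772125,  0.42169763]), 'wrist_torque': array([ 0.03548495, -0.0590572 ,  0.02731144]), 'grip_force': 0.0, 'gripper_width': 0.08515901221491724} -0.0187
```

View pics/scene0.png

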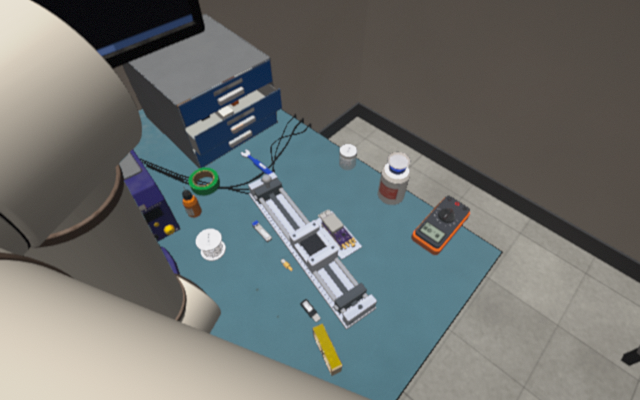

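View pics/side0.png

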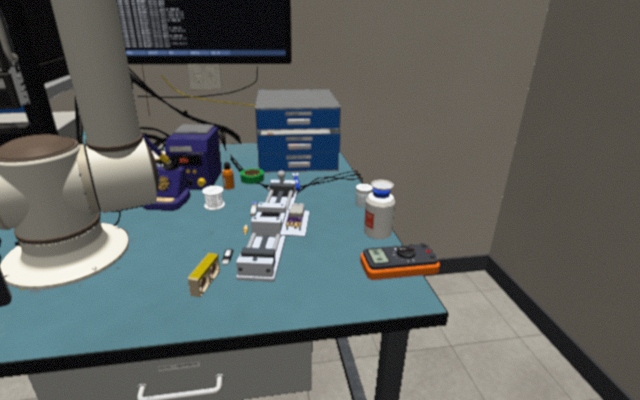

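The scene view shows the rail running from (265,185) to (360,310) with the black pad at about (314,243). In the side view the ball seems to be at the far end, around (282,175). I'll enlarge both views to check.

```bash
cat > h.py <<'E'
import numpy as np, cv2
from scipy.spatial.transform import Rotation as R
from bench import env
def ray(n,uv,cal=None):
    c=cal or env.get_calibration(n)
    d=np.array([(uv[0]-c["cx"])/c["fx"],-(uv[1]-c["cy"])/c["fy"],-1])
    return np.array(c["xyz"]),R.from_euler("xyz",c["attitude"]).apply(d)
def onz(n,uv,z,cal=None):
    o,d=ray(n,uv,cal); return o+d*(z-o[2])/d[2]
E
python3 - <<'E'
from h import *
a=cv2.imread("pics/scene0.png")[165:335,235:395]; b=cv2.imread("pics/side0.png")[160:290,215:335]
a=cv2.resize(a,None,fx=3.5,fy=3.5,interpolation=cv2.INTER_CUBIC); cv2.imwrite("pics/a.png",a)
b=cv2.resize(b,None,fx=4,fy=4,interpolation=cv2.INTER_CUBIC); cv2.imwrite("pics/b.png",b)
p=onz("scene",(314,243),.052);print("pad",p, "stops",onz("scene",(267,186),.046),onz("scene",(349,297),.046))
E
```

```text
pad [0.43793233 0.01011064 0.052     ] stops [0.47892734 0.19932767 0.046     ] [ 0.39803639 -0.11954859  0.046     ]
```

View pics/a.png

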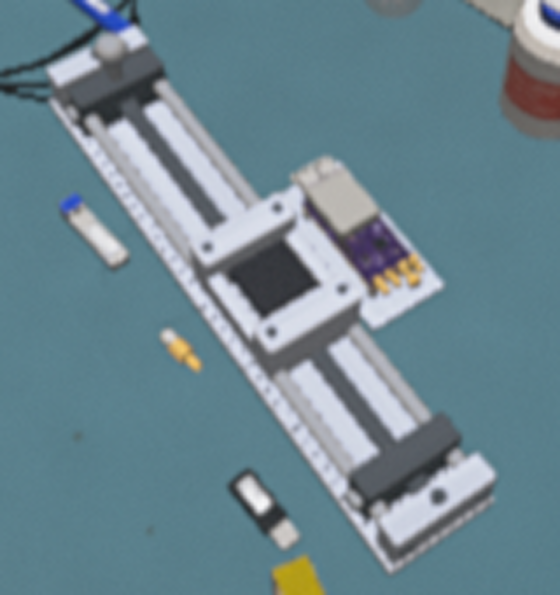

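View pics/b.png

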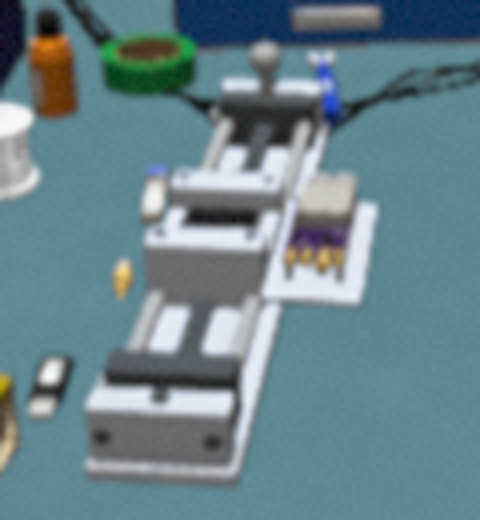

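Crops: the ball-headed pin is on the far (+y) stop, at scene pixel (266,179). The pad centre is at about (313,243.6), and the rail's front edge runs from (249.3,193.6) to (347,328). I'll work out the rail yaw and a two-view pad position.

```bash
python3 - <<'E'
from h import *
A=lambda x,y:(235+x/3.5,165+y/3.5); B=lambda x,y:(215+x/4,160+y/4)
e1,e2=onz("scene",A(50,100),.01),onz("scene",A(392,570),.01)
d=e1-e2; print("edge",e1,e2,np.linalg.norm(d),np.degrees(np.arctan2(d[1],d[0])))
print("pad",onz("scene",A(273,276),.052))
s=[onz("scene",A(*q),.064) for q in ((207,246),(277,208),(342,289),(271,331))]
print("screws",s,np.mean(s,0))
t=[onz("side",B(*q),.064) for q in ((181,178),(267,180),(252,232),(163,231))]
print("screws side",t,np.mean(t,0))
print("ball",onz("scene",A(110,48),.074),onz("side",B(265,55),.074),"plain",onz("scene",A(405,455),.046))
o=env.observe();p=np.mean(s,0);
for yaw in (1.32,):
  T=R.from_euler("xyz",o["ee_rot"]).inv(); print(T.apply(np.array([p[0],p[1],.15])-o["eef_pos"])*1000)
E
```

```text
edge [0.45093543 0.23772477 0.01      ] [ 0.36027601 -0.14895167  0.01      ] 0.39716217657965247 76.80487579757549
pad [0.43500641 0.01024528 0.052     ]
screws [array([0.41849454, 0.04851372, 0.064     ]), array([0.46647021, 0.03612819, 0.064     ]), array([ 0.45080563, -0.0304585 ,  0.064     ]), array([ 0.40275115, -0.01858907,  0.064     ])] [0.43463038 0.00889859 0.064     ]
screws side [array([0.41634472, 0.04634427, 0.064     ]), array([0.4659956 , 0.03655707, 0.064     ]), array([ 0.45235449, -0.02486301,  0.064     ]), array([ 0.40407639, -0.01667944,  0.064     ])] [0.4346928  0.01033972 0.064     ]
ball [0.47932141 0.19724107 0.074     ] [0.47949463 0.20290048 0.074     ] plain [ 0.40340952 -0.1193907   0.046     ]
[ 410.62957405 -407.04778644   81.15249023]
```

>>> step_arm(steps=[[[41,-41,8],[0,0,-5.6],0],[[82,-81,16],[0,0,-11.2],0],[[123,-122,24],[0,0,-16.8],0],[[164,-163,32],[0,0,-22.4],0],[[205,-204,40],[0,0,-28.2],0],[[246,-244,48],[0,0,-33.8],0],[[287,-285,56],[0,0,-39.4],0],[[328,-326,64],[0,0,-45],0]], newtons=40)

```text
t: 1.1
eef_pos: [0.3857, -0.0943, 0.167]
ee_rot: [3.141, -0.0, 1.143]
force: [1.0, -0.5, 0.1]
gripper_width: 0.0
grip_force: 0.0
```

>>> step_arm(steps=[[[50,1,8],[0,0,-5.7],0],[[100,1,17],[0,0,-11.4],0],[[116,1,17],[0,0,-11.4],0],[[116,1,17],[0,0,-11.4],0],[[116,1,17],[0,0,-11.4],0]])

```text
t: 1.72
eef_pos: [0.4345, 0.008, 0.1505]
ee_rot: [3.141, 0.0, 1.338]
force: [-0.0, -0.5, -0.2]
gripper_width: -0.0002
grip_force: 0.0
```

```bash
python3 - <<'E'
from h import *
print(env.observe()); c=env.get_calibration("wrist"); im=env.capture("wrist"); cv2.imwrite("pics/w1.png",im[:,:,::-1]); print(c)
import json; json.dump({k:(v.tolist() if hasattr(v,"tolist") else v) for k,v in c.items()},open("w1.json","w"))
E
```

```text
{'t': 1.725, 'joint_pos': array([ 1.86782685e-02, -2.04832908e-01, -2.58004865e-01,  1.51759755e+00,
       -2.70156152e-04,  1.82253676e+00]), 'qvel': array([-0.01146401, -0.00482723, -0.00073126, -0.00030178,  0.00037362,
       -0.00015352]), 'tau': array([ 8.73618387e-01, -3.36469853e+01,  4.70398057e+01, -3.50689085e-02,
        2.57006893e-02,  1.79488206e-02]), 'eef_pos': array([0.4344727 , 0.00803913, 0.15049418]), 'ee_rot': array([3.14149938e+00, 2.54959775e-04, 1.33773414e+00]), 'force': array([-0.0406236 , -0.48581213, -0.20641961]), 'wrist_torque': array([0.05005721, 0.028378  , 0.0469274 ]), 'grip_force': 0.0, 'gripper_width': -0.00021657145650963777}
{'fx': 315.1947159684574, 'fy': 315.1947159684574, 'cx': 320.96343917240137, 'cy': 197.27280516076308, 'xyz': array([0.45193776, 0.08187497, 0.29384433]), 'attitude': array([-2.98959187e-01,  2.65485195e-05, -2.33183630e-01])}
```

View pics/w1.png

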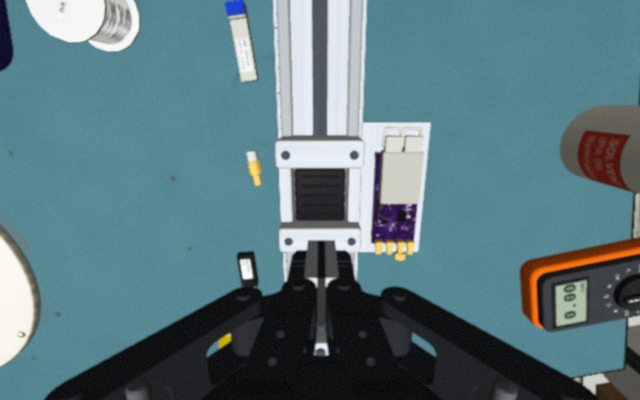

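The wrist view shows the pad at about (320,194) and the shoulder screws at (285,155), (355,155), (289,241) and (353,240). The rail runs vertically in the picture, so the tool yaw is right.

```bash
python3 - <<'E'
from h import *
import json
c=json.load(open("w1.json"))
s=[onz("w",q,.064,c) for q in ((285,155),(355,155),(289,241),(353,240))]
print(np.mean(s,0)); print(onz("w",(320,194),.052,c))
e1,e2=onz("w",(364,30),.01,c),onz("w",(362,110),.01,c);print(np.degrees(np.arctan2(*(e1-e2)[1::-1])))
f1,f2=onz("w",(320,100),.01,c),onz("w",(320,10),.01,c);print(np.degrees(np.arctan2(*(f2-f1)[1::-1])))
o=env.observe();T=R.from_euler("xyz",o["ee_rot"]).inv()
print(T.apply(np.r_[np.mean(s,0)[:2],.052]-o["eef_pos"])*1000)
E
```

```text
[0.43480851 0.01127248 0.064     ]
[0.43459129 0.01220312 0.052     ]
77.35089270941766
76.58798097888811
[ 3.40326478 -0.5084483  98.55265263]
```

>>> step_arm(steps=[[[2.5,0,40],[0,0,0],0],[[2.5,0,75],[0,0,0],0],[[2.5,0,90],[0,0,0],0],[[2.5,0,94],[0,0,0],0],[[2.5,0,96],[0,0,0],0],[[2.5,0,96],[0,0,0],0]])

```text
t: 2.52
eef_pos: [0.4359, 0.0113, 0.0552]
ee_rot: [3.14, -0.0, 1.339]
force: [-1.5, 0.3, 0.4]
gripper_width: -0.0001
grip_force: 0.0
```

>>> step_arm(steps=[[[0,0,1.5],[0,0,0],0],[[0,0,3],[0,0,0],0],[[0,0,4.5],[0,0,0],0],[[0,0,5.5],[0,0,0],0],[[0,0,5.5],[0,0,0],0],[[0,0,5.5],[0,0,0],0]])

```text
t: 3.28
eef_pos: [0.4358, 0.0114, 0.0502]
ee_rot: [3.14, -0.0, 1.339]
force: [-4.1, 0.0, 12.7]
gripper_width: 0.0002
grip_force: 6.1
```

>>> step_arm(steps=[[[0,0,1],[0,0,0],0],[[0,0,2],[0,0,0],0],[[0,0,2.5],[0,0,0],0],[[0,0,2.5],[0,0,0],0]])

```text
t: 3.78
eef_pos: [0.4358, 0.0114, 0.0478]
ee_rot: [3.14, -0.001, 1.339]
force: [-4.6, 0.8, 14.2]
gripper_width: -0.0002
grip_force: 6.6
```

>>> step_arm(steps=[[[1,0,0],[0,0,0],0],[[3,0,0],[0,0,0],0],[[6,0,0],[0,0,0],0],[[10,0,0],[0,0,0],0],[[14,0,0],[0,0,0],0],[[18,0,0],[0,0,0],0],[[21,0,0],[0,0,0],0],[[23,0,0],[0,0,0],0]])

```text
t: 4.78
eef_pos: [0.4411, 0.034, 0.0479]
ee_rot: [3.14, -0.001, 1.339]
force: [-4.7, -0.8, 13.5]
gripper_width: -0.0003
grip_force: 6.6
```

```bash
python3 - <<'E'
from h import *
print(env.observe()["eef_pos"]); c=env.get_calibration("wrist"); im=env.capture("wrist"); cv2.imwrite("pics/w2.png",im[:,:,::-1]); print(c["xyz"],c["attitude"])
E
```

```text
[0.44114137 0.03401178 0.04787761]
[0.45823304 0.10777727 0.19130582] [-0.29797777 -0.00165818 -0.23152446]
```

View pics/w2.png

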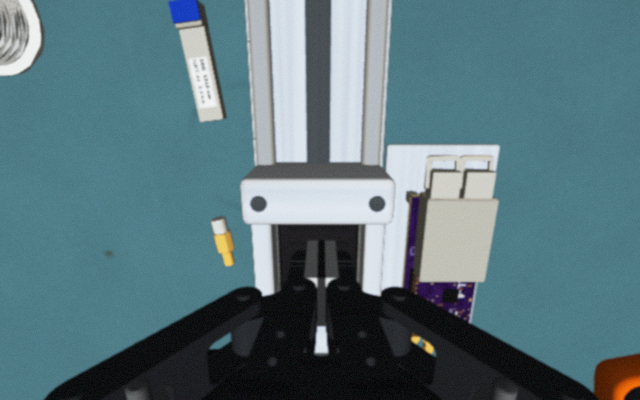

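The near shoulder's screws are at (258,204) and (377,204), and the fingers sit centred on the pad. I'll check that the stage moved with the tip, and how far is left to go.

```bash
python3 - <<'E'
from h import *
c=env.get_calibration("wrist"); m=onz("w",(317.5,204),.064,c); o=env.observe(); T=R.from_euler("xyz",o["ee_rot"]).inv()
print(T.apply(m-o["eef_pos"])*1000)
for b in ([.4794,.1995],[.4794,.202]): print("stop rel TCP",T.apply(np.r_[b,.05]-o["eef_pos"])*1000)
E
```

```text
[ 33.65548234  -1.52724572 -16.11493988]
stop rel TCP [169.69444616  -0.71296348  -1.99127114]
stop rel TCP [172.12786008  -1.28610854  -1.99007348]
```

>>> step_arm(steps=[[[3,0,0],[0,0,0],0],[[8,0,0],[0,0,0],0],[[13,0,0],[0,0,0],0],[[18,0,0],[0,0,0],0],[[23,0,0],[0,0,0],0],[[28,0,0],[0,0,0],0],[[33,0,0],[0,0,0],0],[[38,0,0],[0,0,0],0]])

```text
t: 5.82
eef_pos: [0.4499, 0.0711, 0.0479]
ee_rot: [3.14, -0.001, 1.339]
force: [-4.0, -0.3, 13.9]
gripper_width: 0.0001
grip_force: 6.6
```

>>> step_arm(steps=[[[5,0,0],[0,0,0],0],[[10,0,0],[0,0,0],0],[[15,0,0],[0,0,0],0],[[20,0,0],[0,0,0],0],[[25,0,0],[0,0,0],0],[[29,0,0],[0,0,0],0],[[32,0,0],[0,0,0],0],[[34,0,0],[0,0,0],0]])

```text
t: 6.82
eef_pos: [0.4577, 0.1043, 0.048]
ee_rot: [3.14, -0.001, 1.34]
force: [-3.1, 0.4, 13.0]
gripper_width: -0.0002
grip_force: 6.6
```

>>> step_arm(steps=[[[2,0,0],[0,0,0],0],[[4,0,0],[0,0,0],0],[[6,0,0],[0,0,0],0],[[8,0,0],[0,0,0],0],[[9,0,0],[0,0,0],0],[[10,0,0],[0,0,0],0],[[10,0,0],[0,0,0],0]])

```text
t: 7.7
eef_pos: [0.4601, 0.114, 0.048]
ee_rot: [3.14, -0.002, 1.34]
force: [-3.0, 0.4, 13.2]
gripper_width: -0.0
grip_force: 6.6
```

```bash
python3 - <<'E'
from h import *
o=env.observe();print(o["eef_pos"],o["force"]); c=env.get_calibration("wrist"); im=env.capture("wrist"); cv2.imwrite("pics/w3.png",im[:,:,::-1])
E
```

```text
[0.4600565  0.11400955 0.04802574] [-3.00250631  0.4234532  13.21673968]
```

View pics/w3.png

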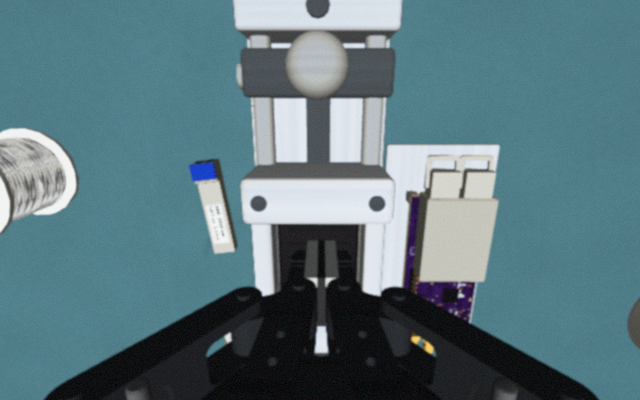

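The stage has kept up: its screws are still at (258,204) and (377,204). The pin stop's near top edge is at row 97, and the top edge of the shoulder's end is at about row 180.

```bash
python3 - <<'E'
from h import *
c=env.get_calibration("wrist");o=env.observe(); T=R.from_euler("xyz",o["ee_rot"]).inv()
f=lambda uv,z:T.apply(onz("w",uv,z,c)-o["eef_pos"])*1000
print("near edge",f((318,97),.046),"far edge",f((318,49),.046),"shoulder",f((318,180),.064),"screw",f((317.5,204),.064))
E
```

```text
near edge [77.18603614 -1.34684084  2.10830509] far edge [96.48953694 -1.28999617  2.13787821] shoulder [ 44.10736633  -1.28098786 -15.94212858] screw [ 33.59537129  -1.52485926 -15.9586153 ]
```

>>> step_arm(steps=[[[3,0,0],[0,0,0],0],[[8,0,0],[0,0,0],0],[[13,0,0],[0,0,0],0],[[18,0,0],[0,0,0],0],[[22,0,0],[0,0,0],0],[[25,0,0],[0,0,0],0],[[27,0,0],[0,0,0],0],[[28,0,0],[0,0,0],0]])

```text
t: 8.75
eef_pos: [0.4665, 0.1413, 0.048]
ee_rot: [3.14, -0.001, 1.34]
force: [-3.6, -0.5, 12.2]
gripper_width: -0.0
grip_force: 6.6
```

>>> step_arm(steps=[[[0.5,0,0],[0,0,0],0],[[1,0,0],[0,0,0],0],[[1.5,0,0],[0,0,0],0],[[2,0,0],[0,0,0],0],[[2.5,0,0],[0,0,0],0],[[3,0,0],[0,0,0],0]])

```text
t: 9.5
eef_pos: [0.4672, 0.1442, 0.0481]
ee_rot: [3.14, -0.002, 1.339]
force: [-2.8, -0.1, 13.6]
gripper_width: 0.0004
grip_force: 6.6
```

>>> step_arm(steps=[[[0.4,0,0],[0,0,0],0],[[0.8,0,0],[0,0,0],0],[[1.2,0,0],[0,0,0],0],[[1.6,0,0],[0,0,0],0]])

```text
t: 10.0
eef_pos: [0.4675, 0.1456, 0.048]
ee_rot: [3.14, -0.001, 1.339]
force: [-3.8, -1.5, 12.5]
gripper_width: 0.0
grip_force: 6.6
```

>>> step_arm(steps=[[[0.4,0,0],[0,0,0],0],[[0.8,0,0],[0,0,0],0],[[0.8,0,0],[0,0,0],0]])

```text
t: 10.38
eef_pos: [0.4675, 0.1458, 0.0479]
ee_rot: [3.14, 0.0, 1.339]
force: [-2.9, -3.2, 13.0]
gripper_width: -0.0002
grip_force: 6.6
```

>>> step_arm(steps=[[[0.4,0,0],[0,0,0],0],[[0.8,0,0],[0,0,0],0],[[0.8,0,0],[0,0,0],0]])

```text
t: 10.75
eef_pos: [0.4675, 0.146, 0.0477]
ee_rot: [3.14, 0.002, 1.339]
force: [-4.5, -7.1, 13.6]
gripper_width: 0.0
grip_force: 6.6
```

```bash
python3 - <<'E'
from h import *
o=env.observe();print(o["eef_pos"],o["force"]); im=env.capture("wrist")[:,:,::-1]; cv2.imwrite("pics/w4.png",cv2.resize(im[50:250,200:440],None,fx=3,fy=3))
E
```

```text
[0.46750987 0.14595256 0.04771169] [-4.54036541 -7.09383409 13.59053972]
```

View pics/w4.png

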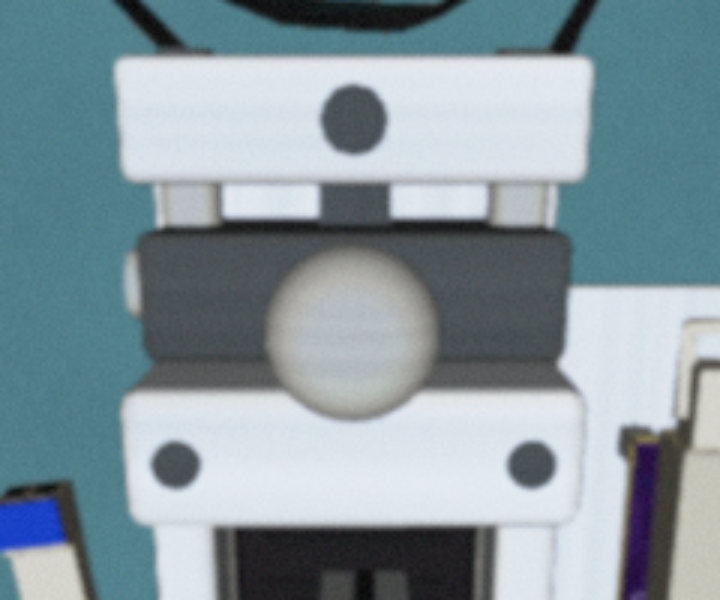

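The stage is against the pin stop with no gap, and the force along the rail is building up. I'll ease off most of the side load and then lift straight up.

>>> step_arm(steps=[[[-0.4,0,0],[0,0,0],0],[[-0.9,0,0],[0,0,0],0],[[-0.9,0,0],[0,0,0],0]])

```text
t: 11.18
eef_pos: [0.4675, 0.1458, 0.0479]
ee_rot: [3.14, -0.0, 1.339]
force: [-4.1, -4.4, 13.2]
gripper_width: -0.0003
grip_force: 6.6
```

>>> step_arm(steps=[[[0,0,-2],[0,0,0],0],[[0,0,-4],[0,0,0],0],[[0,0,-7],[0,0,0],0],[[0,0,-12],[0,0,0],0],[[0,0,-25],[0,0,0],0],[[0,0,-50],[0,0,0],0],[[0,0,-85],[0,0,0],0],[[0,0,-115],[0,0,0],0]])

```text
t: 12.18
eef_pos: [0.4671, 0.146, 0.1633]
ee_rot: [3.141, -0.0, 1.339]
force: [0.9, -0.2, -0.2]
gripper_width: 0.0002
grip_force: 0.0
```

>>> step_arm(steps=[[[-20,0,-15],[0,0,0],0],[[-50,0,-20],[0,0,0],0],[[-60,0,-20],[0,0,0],0],[[-60,0,-20],[0,0,0],0],[[-60,0,-20],[0,0,0],0]])

```text
t: 12.8
eef_pos: [0.4532, 0.0878, 0.1809]
ee_rot: [-3.141, 0.0, 1.339]
force: [-0.7, -0.2, -0.6]
gripper_width: 0.0003
grip_force: 0.0
```

```bash
python3 - <<'E'
from h import *
o=env.observe();print(o["eef_pos"],o["force"]); im=env.capture("wrist")[:,:,::-1]; cv2.imwrite("pics/w5.png",im)
E
```

```text
[0.45321528 0.08776512 0.1808698 ] [-0.73380158 -0.17116365 -0.56032455]
```

View pics/w5.png

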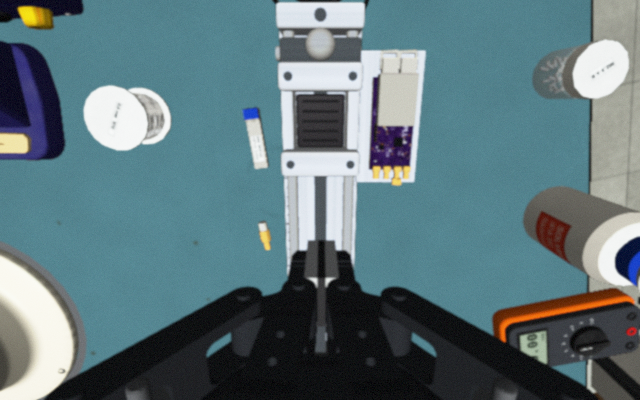

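The stage (screws at row 76) is against the stop (ball at (320,43)), the pad is up and the hand is clear. I'll check the distance once and hand in.

```bash
python3 - <<'E'
from h import *
c=env.get_calibration("wrist");m=sum(onz("w",q,.064,c) for q in ((287,76),(354,76),(288,164),(353,164)))/4
b=onz("w",(320,43),.074,c); print(np.linalg.norm((b-m)[:2]))
print(env.close_job())
E
```

```text
0.056044178590699545
the job is handed in; nothing more can be done
None
```

The stage rests against the ball-pin stop (55 mm centre to centre is contact; I measured 56 mm, within picture accuracy). The pad has sprung up, the hand is clear of everything, and the job was handed in at about 13 s.

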